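# Put the seasonings, garlic and lemon away

## Task

Put the shopping away: stand the green-capped spice jar upright in the green holder and the yellow-capped one upright in the yellow holder, put the garlic in the covered bay of the wooden box (slide its cover back, then slide it fully shut again over the garlic) and put the lemon in the box's other, open bay. Leave the salt shaker standing where it is.

Things in the scene. Friction and masses are not known exactly. Their poses are not given: they have to be found in the camera images.
- jar_green: spice jar with a green cap, round cap and body 42 mm across, 99 mm tall, 110 g nominal, standing on the worktop. Origin: centre of its underside, z up.
- jar_yellow: spice jar with a yellow cap, 45 mm across, 100 mm tall, 110 g nominal, standing on the worktop. Origin: centre of its underside, z up.
- lemon: yellow lemon lying on its side, 71 mm long (its x axis), 53 mm wide (its y axis), 51 mm high. Origin: centre of its underside as it lies at the start.
- garlic: whitish-pink garlic bulb, about 55 mm across, 55 mm tall with the pointed neck up. Origin: centre of its underside.
- salt: salt shaker with a grey top and glass body, 44 mm across, 90 mm tall; a bystander that must stay where it stands. Origin: centre of its underside.
- holder_green: green square open-topped plastic holder for the green-capped jar, fixed to the worktop, 78 x 78 x 36 mm outside, walls and floor 6 mm thick, so the well is 66 x 66 mm and its floor 6 mm above the origin. Origin: centre of its underside, z up.
- holder_yellow: the same holder in yellow, for the yellow-capped jar.
- keeper: pale wooden box, fixed, 117 (its x) by 228 mm (its y), floor 6 mm thick, long walls 76 mm tall, ends and divider 64 mm. Two bays, each 105 x 105 mm inside, at x = 0: the garlic's centred at y = +0.0555, the lemon's at y = -0.0555. A dark cover slides along y, underside 66, top 71 mm up; at the start it lies over the garlic's bay, all or nearly. Origin: centre of the underside, z up.
- cover (a joint): travel of the cover in m: 0 = fully shut over the garlic's bay, 0.111 = fully back (over the lemon's bay), growing towards -y of the box frame; it slides with about 1.5 N of friction and stays where it is left.
- cover_grip (a point): centre of the top of the upright grip bar on the middle of the cover: the bar is 12 mm thick (along the box's y), 52 mm long (along its x), and stands 22 mm up from the cover's top. The bar's top is 93 mm above the worktop.
There are look-alikes about, which are no part of the job. What is shaped like the jar_yellow but purple is not meant.

How it is judged:
At the end, for the whole second after the job is handed in: The green-capped jar stands in the green holder's well and the yellow-capped jar in the yellow holder's (on the floor within 6 mm, upright within 9 degrees); the garlic lies in its bay of the wooden box and the cover is shut over it to within 6 mm; the lemon lies in the open bay; all at rest (horizontal distance between jar_green and holder_green below 0.02 m and z of jar_green in the frame of holder_green below 0.012 m and angle between each of jar_green, jar_yellow's own z axis and vertical below 0.157 rad and horizontal distance between jar_yellow and holder_yellow below 0.02 m and z of jar_yellow in the frame of holder_yellow below 0.012 m and x of garlic in the frame of keeper between -0.052 and 0.052 m and y of garlic in the frame of keeper between 0.0035 and 0.1075 m and z of each of garlic, lemon in the frame of keeper below 0.06 m and x of lemon in the frame of keeper between -0.052 and 0.052 m and y of lemon in the frame of keeper between -0.1075 and -0.0035 m and value of joint cover below 0.006 m and linear speed of each of jar_green, jar_yellow, garlic, lemon below 0.02 m/s); the robot touches nothing.
It fails at once if the salt shaker is moved by more than 30 mm or tipped over (distance of salt from where it was at the start of the episode above 0.03 m or angle between salt's own z axis and vertical above 0.5 rad).
It also fails if it takes over 144 s, if anything falls off the work surface, if the arm or the gripper's body presses on something with over 40 N, if the wrist force passes 120 N, or if a joint passes its speed limit or range.

## Robot

A 6-joint arm with a two-finger parallel gripper is mounted at the origin on a cart in front of the work surface, level with it; the furniture and walls round the work are solid. World frame = base frame: x ahead of the robot, y to its left, z up, the work surface at z = 0. Lengths are in m, angles in rad, forces in N, time in s.
With the tool pointing down it reaches from about 0.225 to 0.875 m from the base axis. Payload 3.4 kg.
Tool frame: the origin (TCP) lies at the very end of the fingers, on their centre line; the grasp point (between the pads) lies 19 mm behind it; z points along the fingers, y is the line along which they close (so a half turn about z gives the same grasp; the last joint's range is limited). The gripper opens to 85 mm and grips with 20 to 120 N. Pads are 22 mm wide; open, the fingers measure 114 mm over their backs; the gripper's body (76 mm by 85 mm) begins 54 mm behind the grasp point. The pads swing forward as they close: fully open they stand 13 mm farther back than shut.
Start: joints at [-1.365, 0.276, 1.505, -0, 1.361, -0.121], TCP at [0.185, -0.545, 0.231] pointing down, gripper open.
Joint ranges: [-2.89, 2.89], [-0.75, 2.08], [0.22, 2.7], [-1.18, 4.32], [0.11, 2.71], [-2.7, 2.7]. Speed limits (rad/s): [2.57, 2.57, 3.14, 3.14, 3.14, 3.14].

## Interface

Orientations are given as a unit quaternion [w, x, y, z].
In Python, from rig import manip, eyes gives the robot as it stands.
- The arm moves only by the tool servo_tool, never from a script. Its argument "series" is text: rows parted by semicolons, each of 7 numbers parted by spaces: the shift along the tool's x, y, z in m, then the turn, a rotation vector about the tool's x, y, z in degrees, then the closure, from 0 (fully open) to 1 (shut). In form: dx dy dz ax ay az fingers; .... A call has 1 to 5 rows; each row is the pose to reach, as a shift and turn from the pose commanded when the call began, along the tool's axes at that moment; what a row does not reach only later rows make up. A row lasts 1/10 s, in which the tool goes at most 50 mm and 8.59 degrees, less where a joint would pass 70% of its speed; a pose out of reach is approached as far as the arm can. A call with a gripper value outside its range is refused whole. The fingers move at their own pace and stop on an object; "squeeze" is the grip in N (left out, the last holds). Time passes only in rows, so rows that repeat a pose let the fingers close. It gives the time, the measured TCP pose, the force, the opening and the grip force at its end, in the units of the state.
- manip.get_state(): the state, without advancing time (a new reading comes with each control period).
- eyes.get_image(name): name is "side" or "top"; returns the picture (480x640x3 uint8, red, green, blue); there is no depth.
- eyes.camera_info(name): a dict with "fx", "fy", "cx", "cy" (pixels), "eye" and "orientation" of the camera in the world. Camera axes: x right, y down, z forward; pixel columns grow to the right and rows downward; lengths in m; the calibration is good to about 2 mm. A picture is of the moment at which its call begins. camera_info takes no time and is no camera call.
- manip.sign_off(): hands the job in; it is judged then, once.
The state is a dict: "clock": time; "qpos": joint angles; "qd": joint speeds; "effort": joint torques, N m; "position": TCP position; "ee_rot": TCP orientation; "contact_force": force on the tool from outside, world axes, zero at the start; "moment": the same for the moment, N m; "width": finger opening in m; "gripper_force": force on a finger pad.
Only numpy, scipy, OpenCV 4.12 (cv2) and the standard library are available. Lean on these libraries where they do the work, as an engineer would, in place of code of your own. Each camera call takes 0.05 s, during which the arm holds its last target. There are 200 camera calls.

## Working session

There is one attempt and no reset: what is moved stays moved. The work goes in short steps, Python scripts to look and compute and a tool call to move; the robot and the scene stay as the last step left them, time stands still between calls to the robot, and variables do not carry over. Pictures are saved under pics/ and viewed, at most 14 in all, crops included, and the job is handed in when it is done.

Besides the shell and the picture viewer there is one more tool, called after ">>>" as name(argument=value, ...) on one line, values as JSON. servo_tool: Moves the arm, as the interface text tells. Its arguments: {"type":"object","properties":{"series":{"type":"string"},"squeeze":{"type":"number"}},"required":["series"]}

```bash
ls; mkdir -p pics; python3 - <<'E'
from rig import manip, eyes
import cv2
for n in("side","top"):
    cv2.imwrite(f"pics/{n}0.png",eyes.get_image(n)[:,:,::-1]); print(n,eyes.camera_info(n))
print(manip.get_state())
E
```

```text
pics
side {'fx': 619.0897403188399, 'fy': 619.0897403188399, 'cx': 323.3739709756766, 'cy': 237.33542848579506, 'eye': array([ 0.45549564, -1.35366824,  0.85152778]), 'orientation': array([-0.50145862,  0.86475057, -0.02537471,  0.01009068])}
top {'fx': 579.6639364056928, 'fy': 579.6639364056928, 'cx': 329.8103906584516, 'cy': 242.35365145006264, 'eye': array([ 0.3743314 , -0.02855633,  1.39842399]), 'orientation': array([-0.03827653,  0.70980016, -0.70269298,  0.03067915])}
{'clock': 0.1, 'qpos': array([-1.36496359e+00,  2.76524964e-01,  1.50600637e+00, -1.88466012e-05,
        1.36069766e+00, -1.21023534e-01]), 'qd': array([-0.0019453 , -0.0002738 , -0.00304955,  0.0005112 ,  0.00039194,
       -0.00029533]), 'effort': array([ 1.18478922e-03, -4.17698300e+01, -2.46405530e+01, -2.12521832e-04,
        5.77334882e-03,  4.35805248e-06]), 'position': array([ 0.18449246, -0.54410145,  0.23053015]), 'ee_rot': array([-8.17043115e-04,  9.86674668e-01,  1.62703505e-01, -4.38899339e-05]), 'contact_force': array([-0.48158555,  0.17084021, -0.21440524]), 'moment': array([ 0.01485287, -0.01321946, -0.01333055]), 'gripper_force': 0.0, 'width': 0.08537810403145828}
```

View pics/top0.png

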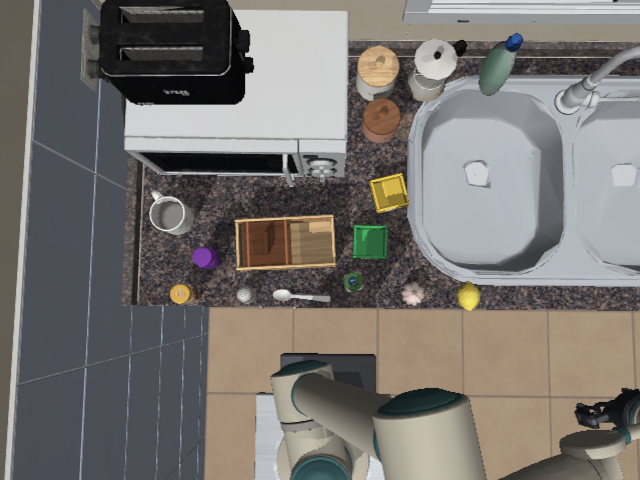

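View pics/side0.png

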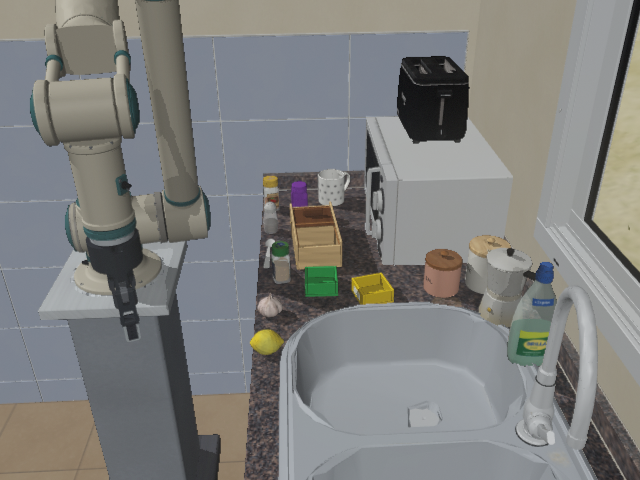

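The top view (up = +x, right = −y) shows these, by pixel:
- lemon (469,296), garlic (413,293), green jar (353,282), yellow jar (180,294), salt (246,295)
- green holder (370,242), yellow holder (389,192)
- box (285,242) with its cover at the left end
- the purple decoy (205,258)

The side view shows all of them too: lemon (266,342), garlic (269,306), green jar (281,262), yellow jar (271,188).

```bash
cat > h.py <<'E'
from rig import manip, eyes
import cv2, numpy as np
from scipy.spatial.transform import Rotation as R
I={n:eyes.camera_info(n) for n in("side","top")}
def ray(n,uv):
    c=I[n]; w,x,y,z=c["orientation"]
    d=R.from_quat([x,y,z,w]).apply([(uv[0]-c["cx"])/c["fx"],(uv[1]-c["cy"])/c["fy"],1])
    return c["eye"],d
def onz(n,uv,z):
    e,d=ray(n,uv); return e+d*(z-e[2])/d[2]
def tri(a,b):
    e,d=ray("top",a); f,g=ray("side",b)
    s=np.linalg.lstsq(np.c_[d,-g],f-e,rcond=None)[0]; p,q=e+s[0]*d,f+s[1]*g
    return (p+q)/2,np.linalg.norm(p-q)
def blob(im,roi,lo,hi):
    "largest blob of an HSV range in roi x0,y0,x1,y1 -> contour"
    x0,y0,x1,y1=roi; m=cv2.inRange(cv2.cvtColor(im,cv2.COLOR_RGB2HSV)[y0:y1,x0:x1],lo,hi)
    m=cv2.morphologyEx(m,cv2.MORPH_CLOSE,np.ones((3,3)))
    cs=cv2.findContours(m,0,cv2.CHAIN_APPROX_NONE)[0]
    return max(cs,key=cv2.contourArea)+[x0,y0]
def cen(c):
    m=cv2.moments(c); return np.array([m["m10"],m["m01"]])/m["m00"]
E
python3 - <<'E'
from h import *
np.set_printoptions(precision=4,suppress=True)
T,S=eyes.get_image("top"),eyes.get_image("side")
G=((40,90,40),(85,255,255)); Y=((18,110,90),(32,255,255)); O=((12,110,90),(30,255,255))
W=((0,15,130),(179,90,255))
for nm,rt,rs,c in(("jarG",(338,268,364,294),(268,236,294,262),((40,40,20),(90,255,255))),("holdG",(345,215,395,265),(300,262,342,302),G),
  ("holdY",(365,168,412,216),(346,268,398,310),Y),("jarY",(165,280,194,308),(260,172,282,192),O),
  ("lemon",(450,275,490,315),(245,325,290,360),Y),("garlic",(398,278,428,308),(252,290,286,322),((0,0,140),(179,110,255)))):
    a,b=blob(T,rt,*c),blob(S,rs,*c)
    p,g=tri(cen(a),cen(b)); r=cv2.minAreaRect(a)
    print(nm,"tri",p,"gap",round(g,4),"top",cen(a),r[1],round(r[2],1),"side",cen(b),cv2.boundingRect(b))
rows=[]
for im,(x0,y0,x1,y1),k,n in((T,(225,205,345,280),6,"t"),(S,(255,170,355,315),6,"s")):
    cv2.imwrite(f"pics/crop_{n}.png",cv2.resize(im[y0:y1,x0:x1,::-1],None,fx=k if n=="t" else 4,fy=k if n=="t" else 4,interpolation=cv2.INTER_CUBIC))
E
```

```text
jarG tri [ 0.4148 -0.0677  0.0875] gap 0.0011 top [353.2895 281.0542] (17.677669525146484, 18.384775161743164) 45.0 side [280.0188 248.4671] (272, 241, 17, 16)
holdG tri [ 0.5113 -0.1088  0.0167] gap 0.0029 top [369.8274 241.3869] (33.852928161621094, 34.09273910522461) 2.3 side [320.7668 280.9973] (305, 266, 33, 31)
holdY tri [ 0.6307 -0.1535  0.0192] gap 0.0031 top [388.6704 192.0542] (34.440059661865234, 34.92512893676758) 76.0 side [372.2091 288.8391] (351, 272, 43, 33)
jarY tri [0.383  0.3214 0.0885] gap 0.0016 top [180.7385 293.2701] (20.50609588623047, 21.21320343017578) 45.0 side [270.0098 181.1599] (263, 176, 15, 12)
lemon tri [ 0.3846 -0.3405  0.0262] gap 0.0001 top [468.4816 296.1139] (23.33452033996582, 23.33452033996582) 45.0 side [266.0519 341.5425] (250, 329, 34, 26)
garlic tri [ 0.3851 -0.2096  0.0228] gap 0.0009 top [412.5398 295.161 ] (18.977313995361328, 20.837833404541016) 82.9 side [267.7007 305.586 ] (258, 296, 23, 19)
```

View pics/crop_t.png

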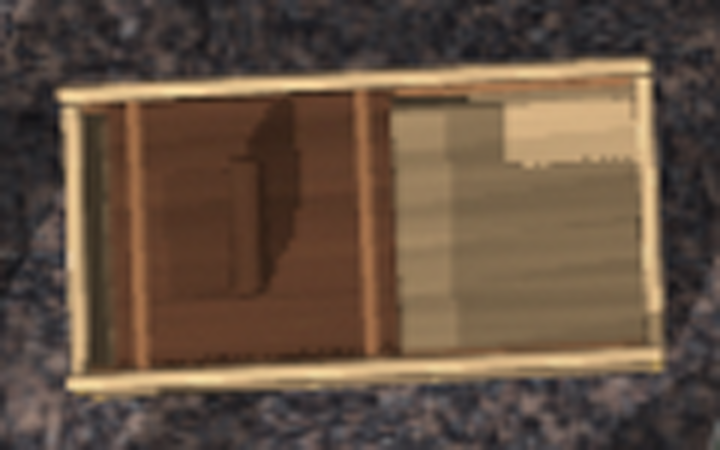

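View pics/crop_s.png

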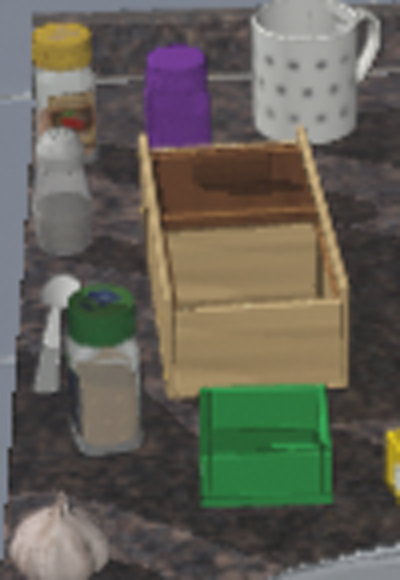

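The crops show the following:
- **Cover:** it starts about 4 px (about 9 mm) short of the +y end wall, so it is slightly open.
- **Grip bar:** its top is at top pixel (266,243).
- **Box wall-top corners:** clear in both views. In the top view they are (334,267), (333,215), (235,221) and (236,269). In the side view they are (296,245), (342,242), (330,202) and (290,205).

```bash
python3 - <<'E'
from h import *
np.set_printoptions(precision=4,suppress=True)
P=[]
for a,b in(((334.2,266.7),(295.7,245.5)),((333,215.3),(341.7,242.5)),((235.3,220.8),(330,202.5)),((236.3,268.8),(290.5,205))):
    p,g=tri(a,b); q=onz("top",a,.076); P.append(q); print("corner",p,round(g,4),q)
P=np.array(P); c=P.mean(0); ax=(P[2]+P[3]-P[0]-P[1])[:2]/2; L=np.hypot(*ax); ax/=L
print("keeper",c,"len",L,"wid",np.linalg.norm(P[0]-P[1]),"y-axis dir deg from +y",np.degrees(np.arctan2(-ax[0],ax[1])))
b=onz("top",(266.2,242.7),.093); print("bar",b,"y in box",(b-c)[:2]@ax)
print("side pixel rays bar:")
T,S=eyes.get_image("top"),eyes.get_image("side")
G=((40,90,40),(85,255,255)); Y=((18,110,90),(32,255,255))
for n,roi,co,z in(("hG",(345,215,395,265),G,.036),("hY",(365,168,412,216),Y,.036),("jG",(338,268,364,294),((40,40,20),(90,255,255)),.099),("jY",(165,280,194,308),((12,110,90),(30,255,255)),.1)):
    k=blob(T,roi,*co); r=cv2.minAreaRect(k); print(n,onz("top",r[0],z),r[2])
# lemon axis from top view
for n,roi,co in(("lemon",(450,275,490,315),Y),("garlic",(398,278,428,308),((0,0,140),(179,110,255)))):
    k=blob(T,roi,*co); w=np.array([onz("top",p[0],.025)[:2] for p in k],np.float32); e=cv2.fitEllipse(w*1000)
    print(n,e,w.min(0),w.max(0))
s=blob(S,(245,325,290,360),*Y); print(onz("top",(246,295),.09))
st=manip.get_state(); print(st["position"],st["clock"])
E
```

```text
corner [ 0.4503 -0.0242  0.0685] 0.0038 [ 0.4479 -0.0243  0.076 ]
corner [ 0.5672 -0.0203  0.0705] 0.0001 [ 0.5663 -0.0203  0.076 ]
corner [0.5523 0.2058 0.0699] 0.0001 [0.5515 0.2047 0.076 ]
corner [0.4411 0.2008 0.0685] 0.0003 [0.4409 0.1995 0.076 ]
keeper [0.5017 0.0899 0.076 ] len 0.2246462833928355 wid 0.11847414479221319 y-axis dir deg from +y 2.79101066378155
bar [0.4999 0.1303 0.093 ] y in box 0.040399003232478435
side pixel rays bar:
hG [ 0.5103 -0.1072  0.036 ] 2.0454084873199463
hY [ 0.628  -0.1525  0.036 ] 75.96376037597656
jG [ 0.4162 -0.0667  0.099 ] 45.0
jY [0.3843 0.319  0.1   ] 45.0
lemon ((384.97210693359375, -340.8178405761719), (49.4488639831543, 63.65681457519531), 86.38704681396484) [ 0.3522 -0.3656] [ 0.4202 -0.3161]
garlic ((386.01226806640625, -209.25511169433594), (43.65394973754883, 47.418277740478516), 8.839879989624023) [ 0.3625 -0.234 ] [ 0.4095 -0.1845]
[0.3814 0.1736 0.09  ]
[ 0.1845 -0.5444  0.231 ] 0.3
```

>>> servo_tool(series="0.035 -0.0355 0 0 0 3.75 0; 0.07 -0.071 0 0 0 7.5 0; 0.105 -0.107 0 0 0 11.25 0; 0.14 -0.142 0 0 0 15 0; 0.175 -0.178 0 0 0 18.73 0", squeeze=40)

```text
clock: 0.8
position: [0.2936, -0.3183, 0.2314]
ee_rot: [0.0, 1.0, -0.002, 0.0]
contact_force: [0.9, 0.5, -0.6]
width: 0.0851
gripper_force: 0.0
```

>>> servo_tool(series="0 0 0 0 0 0 0; 0 0 0 0 0 0 0")

```text
clock: 1.0
position: [0.2935, -0.3193, 0.2317]
ee_rot: [0.001, 1.0, 0.002, 0.0]
contact_force: [0.1, -0.9, 0.2]
width: 0.0852
gripper_force: 0.0
```

>>> servo_tool(series="0.122 -0.252 0 0 0 0 0; 0.122 -0.252 0 0 0 0 0; 0.122 -0.252 0 0 0 0 0; 0.122 -0.252 0 0 0 0 0; 0.122 -0.252 0 0 0 0 0")

```text
clock: 1.5
position: [0.4032, -0.0951, 0.2315]
ee_rot: [0.001, 1.0, -0.001, 0.001]
contact_force: [0.9, -0.3, 0.2]
width: 0.0855
gripper_force: 0.0
```

>>> servo_tool(series="0 0 0 0 0 0 0; 0 0 0 0 0 0 0")

```text
clock: 1.7
position: [0.4027, -0.0955, 0.2312]
ee_rot: [0.001, 1.0, 0.001, -0.0]
contact_force: [-0.3, -0.1, 0.2]
width: 0.0853
gripper_force: 0.0
```

>>> servo_tool(series="0.0125 -0.0285 0 0 0 0 0; 0.0125 -0.0285 0.05 0 0 0 0; 0.0125 -0.0285 0.1 0 0 0 0; 0.0125 -0.0285 0.14 0 0 0 0; 0.0125 -0.0285 0.176 0 0 0 0")

```text
clock: 2.2
position: [0.4139, -0.0692, 0.0535]
ee_rot: [0.0, 1.0, -0.002, -0.0]
contact_force: [0.4, -0.2, -0.2]
width: 0.0856
gripper_force: 0.0
```

>>> servo_tool(series="0 0 0 0 0 0 0.8; 0 0 0 0 0 0 0.8; 0 0 0 0 0 0 0.8; 0 0 0 0 0 0 0.8; 0 0 0 0 0 0 0.8")

```text
clock: 2.7
position: [0.4163, -0.0678, 0.0572]
ee_rot: [0.001, 1.0, 0.0, 0.002]
contact_force: [0.2, -2.4, 7.6]
width: 0.0425
gripper_force: 40.4
```

>>> servo_tool(series="0 0 0 0 0 0 0.8; 0 0 0 0 0 0 0.8; 0 0 0 0 0 0 0.8")

```text
clock: 3.0
position: [0.4163, -0.0677, 0.0572]
ee_rot: [0.002, 1.0, 0.001, 0.002]
contact_force: [-1.0, -2.4, 6.9]
width: 0.042
gripper_force: 40.2
```

>>> servo_tool(series="0 0 -0.04 0 0 0 0.8; 0 0 -0.08 0 0 0 0.8; 0.032 0.013 -0.08 0 0 0 0.8; 0.063 0.027 -0.08 0 0 0 0.8; 0.095 0.04 -0.08 0 0 0 0.8")

```text
clock: 3.5
position: [0.5108, -0.1067, 0.1368]
ee_rot: [0.0, 1.0, 0.0, 0.001]
contact_force: [0.1, -0.0, -1.2]
width: 0.0419
gripper_force: 41.9
```

>>> servo_tool(series="0 0 0 0 0 0 0.8; 0 0 0 0 0 0 0.8; 0 0 0 0 0 0 0.8")

```text
clock: 3.8
position: [0.5082, -0.1058, 0.1352]
ee_rot: [-0.0, 1.0, 0.0, -0.001]
contact_force: [-0.9, -0.0, -0.4]
width: 0.0422
gripper_force: 41.8
```

```bash
python3 - <<'E'
from h import *
T,S=eyes.get_image("top"),eyes.get_image("side")
v=np.hstack([cv2.resize(S[200:320,240:400],(640,480)),]) 
cv2.imwrite("pics/s1.png",v[:,:,::-1])
E
```

```text
(no output)
```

View pics/s1.png

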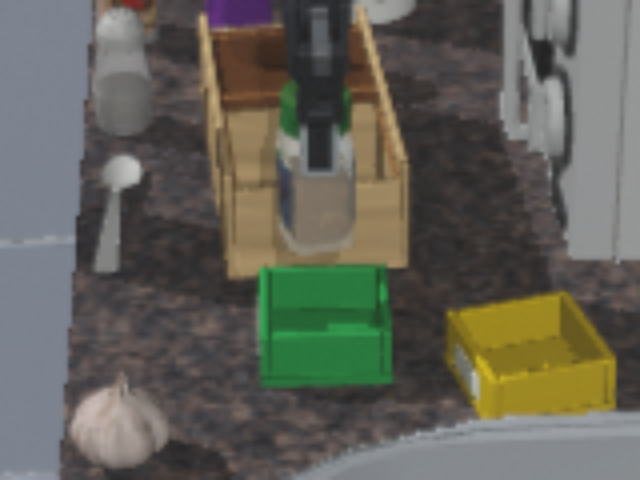

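The jar is held upright above the green holder's well, at crop pixel (318,190) against the holder at (325,325). I'll lower it now.

>>> servo_tool(series="0.0015 0.0015 0.03 0 0 0 0.8; 0.0015 0.0015 0.055 0 0 0 0.8; 0.0015 0.0015 0.065 0 0 0 0.8; 0.0015 0.0015 0.071 0 0 0 0.8; 0.0015 0.0015 0.071 0 0 0 0.8")

```text
clock: 4.4
position: [0.511, -0.1079, 0.0644]
ee_rot: [0.0, 1.0, -0.0, 0.0]
contact_force: [0.1, 0.9, -1.1]
width: 0.0422
gripper_force: 41.8
```

>>> servo_tool(series="0 0 0 0 0 0 0.8; 0 0 0 0 0 0 0.8")

```text
clock: 4.6
position: [0.5118, -0.1083, 0.0653]
ee_rot: [0.0, 1.0, -0.0, 0.001]
contact_force: [0.2, 0.1, -0.7]
width: 0.0419
gripper_force: 41.8
```

>>> servo_tool(series="0 0 0.002 0 0 0 0.8; 0 0 0.003 0 0 0 0.8; 0 0 0.003 0 0 0 0; 0 0 0.003 0 0 0 0; 0 0 0.003 0 0 0 0")

```text
clock: 5.1
position: [0.511, -0.1081, 0.0613]
ee_rot: [0.0, 1.0, -0.0, 0.0]
contact_force: [0.2, -0.6, -0.0]
width: 0.0828
gripper_force: 0.0
```

>>> servo_tool(series="0 0 0 0 0 0 0; 0 0 0 0 0 0 0; 0 0 0 0 0 0 0; 0 0 -0.02 0 0 0 0; 0 0 -0.06 0 0 0 0")

```text
clock: 5.6
position: [0.5085, -0.1072, 0.1191]
ee_rot: [-0.001, 1.0, -0.0, -0.004]
contact_force: [1.0, -0.2, -0.6]
width: 0.0855
gripper_force: 0.0
```

>>> servo_tool(series="0 0 -0.05 0 0 0 0; 0 0 -0.1 0 0 0 0; 0 0 -0.1 0 0 0 0")

```text
clock: 5.9
position: [0.5153, -0.1095, 0.2286]
ee_rot: [0.003, 1.0, -0.0, 0.007]
contact_force: [0.9, 0.5, 0.6]
width: 0.0854
gripper_force: 0.0
```

>>> servo_tool(series="-0.013 -0.043 0 0 0 0 0; -0.026 -0.086 0 0 0 0 0; -0.038 -0.128 0 0 0 0 0; -0.051 -0.171 0 0 0 0 0; -0.064 -0.214 0 0 0 0 0")

```text
clock: 6.4
position: [0.446, 0.1074, 0.2206]
ee_rot: [0.0, 1.0, -0.0, -0.0]
contact_force: [1.2, 0.7, -0.2]
width: 0.0857
gripper_force: 0.0
```

>>> servo_tool(series="-0.013 -0.043 0 0 0 0 0; -0.026 -0.086 0 0 0 0 0; -0.038 -0.128 0 0 0 0 0; -0.051 -0.171 0 0 0 0 0; -0.064 -0.214 0 0 0 0 0")

```text
clock: 6.9
position: [0.382, 0.3214, 0.2206]
ee_rot: [0.0, 1.0, -0.0, -0.0]
contact_force: [0.3, 0.3, -0.5]
width: 0.0855
gripper_force: 0.0
```

>>> servo_tool(series="0 0 0 0 0 0 0; 0 0 0 0 0 0 0; 0 0 0 0 0 0 0")

```text
clock: 7.2
position: [0.383, 0.319, 0.2207]
ee_rot: [0.001, 1.0, -0.0, -0.0]
contact_force: [0.5, -1.0, -0.7]
width: 0.086
gripper_force: 0.0
```

```bash
python3 - <<'E'
from h import *
S=eyes.get_image("side"); a=cv2.resize(S[160:320,255:375],(450,600)); cv2.imwrite("pics/s2.png",a[:,:,::-1])
s=manip.get_state(); print(s["position"],s["qpos"])
E
```

```text
[0.38329238 0.31875959 0.22087244] [ 5.54574374e-01  1.67686375e-01  1.67763805e+00 -7.10369024e-04
  1.29724473e+00  2.12697194e+00]
```

View pics/s2.png

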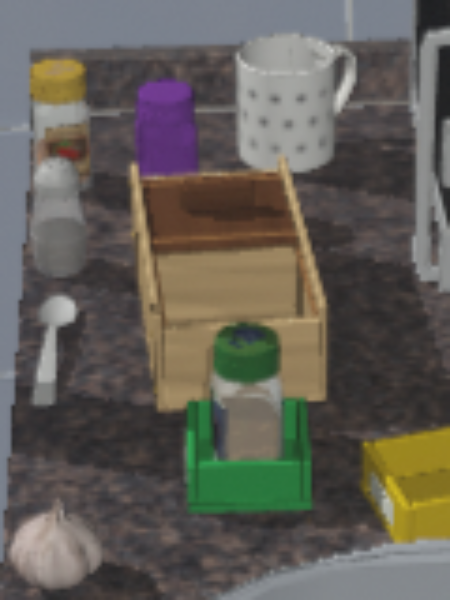

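The green jar stands upright in the green holder (cap at crop pixel (247,350)). Next is the yellow jar.

>>> servo_tool(series="0.0005 -0.001 0.05 0 0 0 0; 0.0005 -0.001 0.1 0 0 0 0; 0.0005 -0.001 0.14 0 0 0 0; 0.0005 -0.001 0.165 0 0 0 0; 0.0005 -0.001 0.165 0 0 0 0")

```text
clock: 7.75
position: [0.3816, 0.3179, 0.0531]
ee_rot: [0.002, 1.0, -0.001, -0.003]
contact_force: [-0.9, 0.1, 0.3]
width: 0.0856
gripper_force: 0.0
```

>>> servo_tool(series="0 0 0 0 0 0 0.8; 0 0 0 0 0 0 0.8; 0 0 0 0 0 0 0.8; 0 0 0 0 0 0 0.8; 0 0 0 0 0 0 0.8")

```text
clock: 8.25
position: [0.3851, 0.3216, 0.0585]
ee_rot: [-0.001, 1.0, 0.0, 0.002]
contact_force: [-0.1, -0.9, 6.9]
width: 0.045
gripper_force: 40.1
```

>>> servo_tool(series="0 0 0 0 0 0 0.8; 0 0 0 0 0 0 0.8; 0 0 -0.04 0 0 0 0.8; 0 0 -0.08 0 0 0 0.8; 0 0 -0.12 0 0 0 0.8")

```text
clock: 8.75
position: [0.3835, 0.321, 0.1786]
ee_rot: [-0.0, 1.0, -0.0, 0.001]
contact_force: [1.0, 0.1, -0.6]
width: 0.0451
gripper_force: 41.7
```

>>> servo_tool(series="0 0 -0.03 0 0 0 0.8; 0 0 -0.03 0 0 0 0.8; 0 0 -0.03 0 0 0 0.8")

```text
clock: 9.05
position: [0.3837, 0.3211, 0.2074]
ee_rot: [-0.001, 1.0, 0.0, 0.001]
contact_force: [-0.5, 0.0, -1.7]
width: 0.0451
gripper_force: 41.7
```

>>> servo_tool(series="0.006 0.044 0 0 0 0 0.8; 0.012 0.088 0 0 0 0 0.8; 0.018 0.132 0 0 0 0 0.8; 0.024 0.176 0 0 0 0 0.8; 0.03 0.22 0 0 0 0 0.8")

```text
clock: 9.55
position: [0.4122, 0.0993, 0.2048]
ee_rot: [0.0, 1.0, 0.0, -0.001]
contact_force: [0.7, -0.1, -0.3]
width: 0.0451
gripper_force: 41.7
```

>>> servo_tool(series="0.006 0.044 0 0 0 0 0.8; 0.012 0.088 0 0 0 0 0.8; 0.018 0.132 0 0 0 0 0.8; 0.024 0.176 0 0 0 0 0.8; 0.03 0.22 0 0 0 0 0.8")

```text
clock: 10.05
position: [0.4423, -0.1204, 0.2048]
ee_rot: [-0.001, 1.0, -0.0, -0.001]
contact_force: [1.2, 0.0, -0.8]
width: 0.045
gripper_force: 41.7
```

>>> servo_tool(series="0.037 0.007 0 0 0 0 0.8; 0.074 0.013 0 0 0 0 0.8; 0.111 0.02 0 0 0 0 0.8; 0.148 0.027 0 0 0 0 0.8; 0.185 0.033 0 0 0 0 0.8")

```text
clock: 10.55
position: [0.6288, -0.1521, 0.204]
ee_rot: [-0.001, 1.0, -0.0, -0.002]
contact_force: [0.8, -0.3, -0.4]
width: 0.0451
gripper_force: 41.8
```

>>> servo_tool(series="0 0 0 0 0 0 0.8; 0 0 0 0 0 0 0.8; 0 0 0 0 0 0 0.8")

```text
clock: 10.85
position: [0.6269, -0.1515, 0.205]
ee_rot: [-0.001, 1.0, -0.0, -0.002]
contact_force: [0.1, -0.2, -1.8]
width: 0.045
gripper_force: 41.8
```

>>> servo_tool(series="0.001 0.001 0.045 0 0 0 0.8; 0.001 0.001 0.09 0 0 0 0.8; 0.001 0.001 0.12 0 0 0 0.8; 0.001 0.001 0.135 0 0 0 0.8; 0.001 0.001 0.138 0 0 0 0.8")

```text
clock: 11.35
position: [0.6264, -0.1521, 0.0661]
ee_rot: [-0.001, 1.0, -0.0, -0.003]
contact_force: [-0.1, 0.5, -0.9]
width: 0.0455
gripper_force: 41.8
```

>>> servo_tool(series="0 0 0.001 0 0 0 0.8; 0 0 0.002 0 0 0 0.8; 0 0 0.003 0 0 0 0.8; 0 0 0.004 0 0 0 0.8")

```text
clock: 11.75
position: [0.6301, -0.1533, 0.0654]
ee_rot: [0.0, 1.0, -0.0, 0.001]
contact_force: [0.6, -0.6, 0.4]
width: 0.045
gripper_force: 41.8
```

>>> servo_tool(series="0 0 0.001 0 0 0 0.8; 0 0 0.001 0 0 0 0; 0 0 0.001 0 0 0 0; 0 0 0.001 0 0 0 0; 0 0 0.001 0 0 0 0")

```text
clock: 12.25
position: [0.6295, -0.1531, 0.0632]
ee_rot: [0.0, 1.0, -0.0, -0.0]
contact_force: [-0.4, 0.3, 0.8]
width: 0.0853
gripper_force: 0.0
```

>>> servo_tool(series="0 0 0 0 0 0 0; 0 0 -0.03 0 0 0 0; 0 0 -0.07 0 0 0 0; 0 0 -0.11 0 0 0 0; 0 0 -0.15 0 0 0 0")

```text
clock: 12.75
position: [0.6293, -0.153, 0.2146]
ee_rot: [-0.0, 1.0, -0.0, -0.0]
contact_force: [1.0, 0.1, -0.4]
width: 0.0853
gripper_force: 0.0
```

>>> servo_tool(series="-0.045 0 0 0 0 0 0; -0.09 0 0 0 0 0 0; -0.13 0 0 0 0 0 0; -0.15 -0.04 0 0 0 0 0; -0.15 -0.08 0 0 0 0 0")

```text
clock: 13.25
position: [0.4762, -0.0729, 0.2135]
ee_rot: [-0.0, 1.0, -0.002, -0.001]
contact_force: [1.5, -0.7, -0.1]
width: 0.0854
gripper_force: 0.0
```

```bash
python3 - <<'E'
from h import *
S=eyes.get_image("side"); a=cv2.resize(S[180:330,255:405],(600,600)); cv2.imwrite("pics/s3.png",a[:,:,::-1])
s=manip.get_state(); print(s["position"],s["qpos"],s["clock"])
E
```

```text
[ 0.47679432 -0.06629313  0.21362471] [-0.28769174  0.14698843  1.72237162  0.00664534  1.27476544  1.28162196] 13.3
```

View pics/s3.png

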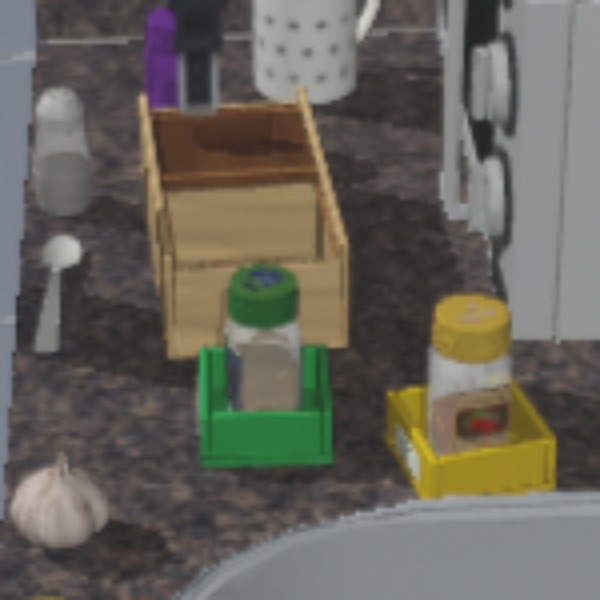

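Both jars stand upright in their holders (caps at (264,295) and (472,328)), and the box is in clear view. Next I'll grip the cover's bar.

>>> servo_tool(series="0.004 -0.041 0 0 0 -0.6 0; 0.008 -0.082 0 0 0 -1.2 0; 0.012 -0.123 0 0 0 -1.8 0; 0.016 -0.164 0 0 0 -2.4 0; 0.021 -0.203 0 0 0 -2.8 0")

```text
clock: 13.8
position: [0.5006, 0.1317, 0.2134]
ee_rot: [0.0, 1.0, 0.025, 0.0]
contact_force: [0.3, 0.8, -0.2]
width: 0.0857
gripper_force: 0.0
```

>>> servo_tool(series="0 0 0 0 0 0 0.5; 0 0 0 0 0 0 0.5; 0 0 0.04 0 0 0 0.5; 0 0 0.08 0 0 0 0.5; 0 0 0.1 0 0 0 0.5")

```text
clock: 14.3
position: [0.4984, 0.128, 0.1105]
ee_rot: [0.001, 1.0, 0.024, -0.002]
contact_force: [-1.3, -0.1, -0.0]
width: 0.0428
gripper_force: 0.0
```

```bash
python3 - <<'E'
from h import *
T=eyes.get_image("top"); a=cv2.resize(T[195:290,225:345],(720,570)); cv2.imwrite("pics/t4.png",a[:,:,::-1])
s=manip.get_state(); print(s["position"],s["ee_rot"],s["width"])
E
```

```text
[0.49695896 0.12777236 0.10832269] [ 8.41683142e-04  9.99713352e-01  2.34673146e-02 -4.66803267e-03] 0.04273258712643058
```

View pics/t4.png

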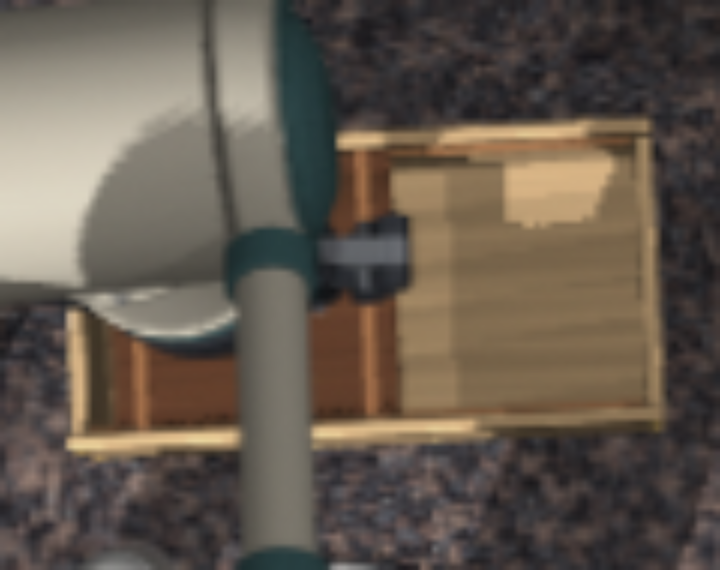

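The arm hides the bar in this view. The tool is centred on the measured bar position with the fingers 43 mm apart, and the cover is unmoved. I'll lower and close.

>>> servo_tool(series="0 0 0.012 0 0 0 0.5; 0 0 0.022 0 0 0 0.5; 0 0 0.029 0 0 0 0.5; 0 0 0.034 0 0 0 0.5; 0 0 0.034 0 0 0 0.5")

```text
clock: 14.85
position: [0.5005, 0.1299, 0.0791]
ee_rot: [0.0, 1.0, 0.024, -0.0]
contact_force: [-1.3, -0.2, 0.2]
width: 0.0424
gripper_force: 0.0
```

>>> servo_tool(series="0 0 0 0 0 0 1; 0 0 0 0 0 0 1; 0 0 0 0 0 0 1; 0 0 0 0 0 0 1; 0 0 0 0 0 0 1", squeeze=30)

```text
clock: 15.35
position: [0.501, 0.1303, 0.0799]
ee_rot: [-0.0, 1.0, 0.025, 0.001]
contact_force: [-0.9, 1.3, 5.1]
width: 0.0109
gripper_force: 32.7
```

>>> servo_tool(series="0 0.02 0 0 0 0 1; 0 0.04 0 0 0 0 1; 0 0.06 0 0 0 0 1; 0 0.08 0 0 0 0 1; 0 0.092 0 0 0 0 1")

```text
clock: 15.85
position: [0.5066, 0.0371, 0.0799]
ee_rot: [0.0, 1.0, 0.024, 0.002]
contact_force: [1.6, 1.8, 2.3]
width: 0.011
gripper_force: 32.5
```

>>> servo_tool(series="0 0.002 0 0 0 0 1; 0 0.002 0 0 0 0 1; 0 0.002 0 0 0 0 1")

```text
clock: 16.15
position: [0.5066, 0.0358, 0.0799]
ee_rot: [0.001, 1.0, 0.025, 0.002]
contact_force: [3.8, -1.3, 5.0]
width: 0.0112
gripper_force: 32.7
```

>>> servo_tool(series="0 0 0 0 0 0 0.6; 0 0 0 0 0 0 0.6; 0 0 0 0 0 0 0.6; 0 0 -0.05 0 0 0 0.6; 0 0 -0.1 0 0 0 0.4")

```text
clock: 16.65
position: [0.5029, 0.0363, 0.1784]
ee_rot: [-0.0, 1.0, 0.024, -0.003]
contact_force: [2.2, -0.2, -0.3]
width: 0.0475
gripper_force: 0.0
```

>>> servo_tool(series="-0.02 0.02 -0.04 0 0 1 0; -0.04 0.06 -0.04 0 0 2 0; -0.06 0.1 -0.04 0 0 2.8 0; -0.08 0.14 -0.04 0 0 2.8 0; -0.1 0.18 -0.04 0 0 2.8 0")

```text
clock: 17.15
position: [0.4124, -0.1493, 0.219]
ee_rot: [-0.0, 1.0, 0.0, -0.001]
contact_force: [0.3, -0.8, -1.0]
width: 0.0853
gripper_force: 0.0
```

>>> servo_tool(series="0 0 0 0 0 0 0; 0 0 0 0 0 0 0; 0 0 0 0 0 0 0")

```text
clock: 17.45
position: [0.414, -0.1476, 0.219]
ee_rot: [-0.001, 1.0, 0.0, -0.0]
contact_force: [0.5, 0.4, 1.0]
width: 0.0853
gripper_force: 0.0
```

```bash
python3 - <<'E'
from h import *
np.set_printoptions(precision=4,suppress=True)
s=manip.get_state(); print(s["position"],s["ee_rot"],s["width"])
S=eyes.get_image("side");k=blob(S,(252,290,286,322),(0,0,140),(179,110,255)); print(cen(k),cv2.boundingRect(k))
a=cv2.resize(S[180:330,240:390],(600,600)); cv2.imwrite("pics/s5.png",a[:,:,::-1])
E
```

```text
[ 0.414  -0.1476  0.219 ] [-0.0005  1.      0.0002 -0.0004] 0.08532740400773842
[267.7217 305.5426] (258, 296, 23, 19)
```

View pics/s5.png

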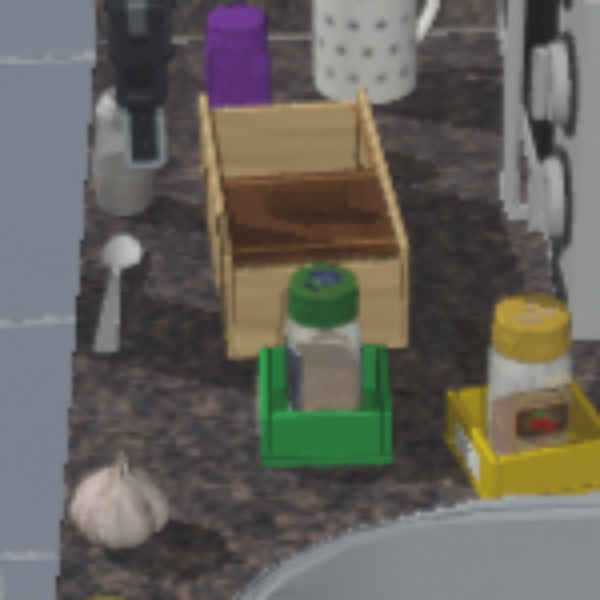

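The cover is back over the lemon bay (crop (315,215)) and the garlic's bay is open. The garlic is unmoved at crop (120,505).

>>> servo_tool(series="-0.013 0.03 0 0 0 0 0; -0.026 0.0615 0 0 0 0 0; -0.026 0.0615 0.05 0 0 0 0; -0.026 0.0615 0.1 0 0 0 0; -0.026 0.0615 0.14 0 0 0 0")

```text
clock: 18.0
position: [0.3879, -0.2085, 0.0774]
ee_rot: [-0.0, 1.0, 0.001, -0.0]
contact_force: [0.3, -0.5, 0.1]
width: 0.0854
gripper_force: 0.0
```

>>> servo_tool(series="0 0 0.03 0 0 0 0; 0 0 0.055 0 0 0 0; 0 0 0.067 0 0 0 0; 0 0 0.067 0 0 0 0; 0 0 0.067 0 0 0 0")

```text
clock: 18.5
position: [0.3888, -0.2093, 0.0124]
ee_rot: [-0.0, 1.0, 0.001, -0.0]
contact_force: [-0.2, -0.0, 0.1]
width: 0.0852
gripper_force: 0.0
```

>>> servo_tool(series="0 0 0 0 0 0 0.7; 0 0 0 0 0 0 0.7; 0 0 0 0 0 0 0.7; 0 0 0 0 0 0 0.7; 0 0 0 0 0 0 0.7", squeeze=30)

```text
clock: 19.0
position: [0.3887, -0.2102, 0.0134]
ee_rot: [0.0, 1.0, -0.0, 0.001]
contact_force: [0.4, 3.0, 5.6]
width: 0.0507
gripper_force: 30.4
```

>>> servo_tool(series="0 0 0 0 0 0 0.7; 0 0 -0.03 0 0 0 0.7; 0 0 -0.07 0 0 0 0.7; 0 0 -0.12 0 0 0 0.7; 0 0 -0.16 0 0 0 0.7")

```text
clock: 19.5
position: [0.3883, -0.2103, 0.1754]
ee_rot: [0.001, 1.0, -0.0, 0.001]
contact_force: [-0.3, -1.1, 0.1]
width: 0.0508
gripper_force: 32.0
```

>>> servo_tool(series="0 0 -0.03 0 0 0 0.7; 0 0 -0.03 0 0 0 0.7; 0 0 -0.03 0 0 0 0.7")

```text
clock: 19.8
position: [0.388, -0.2101, 0.203]
ee_rot: [0.001, 1.0, -0.0, 0.001]
contact_force: [-0.7, 0.3, -0.5]
width: 0.0506
gripper_force: 32.0
```

>>> servo_tool(series="0.014 -0.044 0 0 0 0 0.7; 0.028 -0.089 0 0 0 0 0.7; 0.042 -0.133 0 0 0 0 0.7; 0.056 -0.178 0 0 0 0 0.7; 0.069 -0.222 0 0 0 0 0.7")

```text
clock: 20.3
position: [0.4561, 0.0138, 0.2005]
ee_rot: [-0.0, 1.0, -0.0, -0.002]
contact_force: [0.6, -0.6, -1.0]
width: 0.0509
gripper_force: 32.0
```

>>> servo_tool(series="0.014 -0.044 0 0 0 -1 0.7; 0.028 -0.089 0 0 0 -2 0.7; 0.042 -0.133 0 0 0 -2.8 0.7; 0.042 -0.133 0 0 0 -2.8 0.7; 0.042 -0.133 0 0 0 -2.8 0.7")

```text
clock: 20.8
position: [0.4978, 0.1454, 0.2002]
ee_rot: [0.001, 1.0, 0.026, -0.002]
contact_force: [-0.1, -0.5, -0.1]
width: 0.0507
gripper_force: 32.0
```

```bash
python3 - <<'E'
from h import *
s=manip.get_state(); print(s["position"],s["ee_rot"],s["width"])
S=eyes.get_image("side"); a=cv2.resize(S[140:290,240:390],(600,600)); cv2.imwrite("pics/s6.png",a[:,:,::-1])
E
```

```text
[0.49775084 0.1454325  0.20016823] [ 6.55273477e-04  9.99668756e-01  2.56294752e-02 -2.25368186e-03] 0.05070558599516812
```

View pics/s6.png

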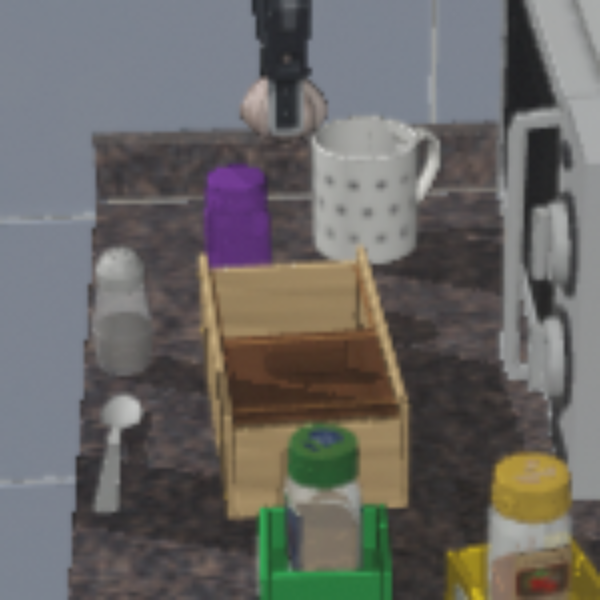

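The garlic is firmly held at crop (284,105), above the box's open bay. I'll lower it.

>>> servo_tool(series="0.001 0 0.05 0 0 0 0.7; 0.001 0 0.1 0 0 0 0.7; 0.001 0 0.13 0 0 0 0.7; 0.001 0 0.155 0 0 0 0.7; 0.001 0 0.17 0 0 0 0.7")

```text
clock: 21.35
position: [0.4976, 0.1426, 0.0298]
ee_rot: [0.001, 1.0, 0.023, -0.003]
contact_force: [-0.8, -0.7, -0.8]
width: 0.0506
gripper_force: 32.0
```

>>> servo_tool(series="0 0 0.004 0 0 0 0.7; 0 0 0.007 0 0 0 0.7; 0 0 0.009 0 0 0 0.7; 0 0 0.009 0 0 0 0.7; 0 0 0.009 0 0 0 0.7")

```text
clock: 21.85
position: [0.5006, 0.1449, 0.024]
ee_rot: [-0.0, 1.0, 0.024, 0.001]
contact_force: [1.0, -0.1, -0.1]
width: 0.0508
gripper_force: 32.0
```

>>> servo_tool(series="0 0 0.002 0 0 0 0.7; 0 0 0.002 0 0 0 0.7; 0 0 0.002 0 0 0 0.27; 0 0 0.002 0 0 0 0.27; 0 0 0.002 0 0 0 0.27")

```text
clock: 22.35
position: [0.5005, 0.1462, 0.0217]
ee_rot: [-0.001, 1.0, 0.024, 0.001]
contact_force: [-0.3, 5.0, 2.2]
width: 0.0626
gripper_force: 2.3
```

>>> servo_tool(series="0 0 0 0 0 0 0.27; 0 0 -0.03 0 0 0 0.27; 0 0 -0.07 0 0 0 0.27; 0 0 -0.11 0 0 0 0.27; 0 0 -0.15 0 0 0 0.27")

```text
clock: 22.85
position: [0.4996, 0.1447, 0.1727]
ee_rot: [0.0, 1.0, 0.024, -0.0]
contact_force: [1.7, 0.3, -0.1]
width: 0.0621
gripper_force: 0.0
```

```bash
python3 - <<'E'
from h import *
s=manip.get_state(); print(s["position"],s["ee_rot"],s["width"])
S=eyes.get_image("side"); a=cv2.resize(S[140:290,240:390],(600,600)); cv2.imwrite("pics/s7.png",a[:,:,::-1])
E
```

```text
[0.49961112 0.14466378 0.17267724] [ 3.83802665e-04  9.99699892e-01  2.44928391e-02 -2.82608406e-04] 0.062089129481291146
```

View pics/s7.png

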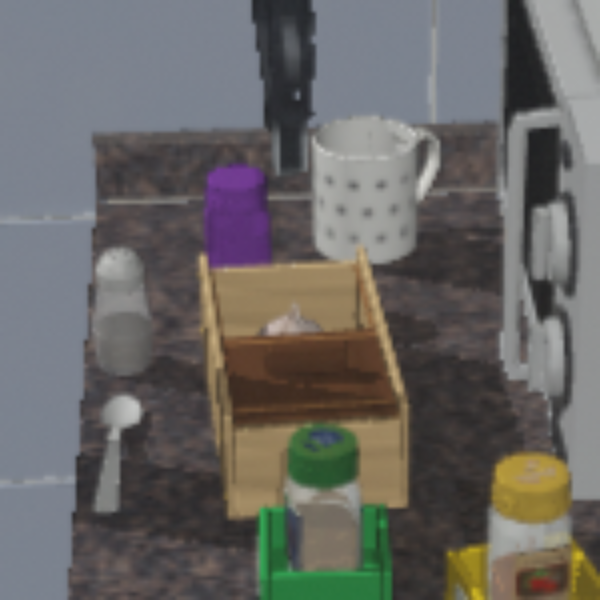

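The garlic sits neck-up in its bay (crop (293,325)), and the cover is still back. I'll regrip the bar.

>>> servo_tool(series="0.001 0.04 0 0 0 0 0.5; 0.001 0.08 0 0 0 0 0.5; 0.001 0.109 0 0 0 0 0.5; 0.001 0.109 0 0 0 0 0.5; 0.001 0.109 0.03 0 0 0 0.5")

```text
clock: 23.4
position: [0.5097, 0.0353, 0.1441]
ee_rot: [0.0, 1.0, 0.023, 0.005]
contact_force: [0.8, 0.8, 0.2]
width: 0.0428
gripper_force: 0.0
```

>>> servo_tool(series="0 0 0.03 0 0 0 0.5; 0 0 0.05 0 0 0 0.5; 0 0 0.06 0 0 0 0.5; 0 0 0.065 0 0 0 0.5; 0 0 0.065 0 0 0 0.5")

```text
clock: 23.9
position: [0.5065, 0.0364, 0.0761]
ee_rot: [0.0, 1.0, 0.025, -0.0]
contact_force: [0.6, 0.2, -1.1]
width: 0.0428
gripper_force: 0.0
```

>>> servo_tool(series="0 0 0 0 0 0 1; 0 0 0 0 0 0 1; 0 0 0 0 0 0 1; 0 0 0 0 0 0 1; 0 0 0 0 0 0 1")

```text
clock: 24.4
position: [0.5072, 0.0361, 0.0773]
ee_rot: [0.0, 1.0, 0.025, 0.001]
contact_force: [-0.2, 0.6, 5.5]
width: 0.0114
gripper_force: 33.0
```

>>> servo_tool(series="0 -0.022 0 0 0 0 1; 0 -0.045 0 0 0 0 1; 0 -0.067 0 0 0 0 1; 0 -0.09 0 0 0 0 1; 0 -0.104 0 0 0 0 1")

```text
clock: 24.9
position: [0.501, 0.1407, 0.0773]
ee_rot: [0.001, 1.0, 0.025, 0.0]
contact_force: [-1.9, -1.8, 7.5]
width: 0.0111
gripper_force: 33.3
```

>>> servo_tool(series="0 -0.002 0 0 0 0 1; 0 -0.004 0 0 0 0 1; 0 -0.004 0 0 0 0 1")

```text
clock: 25.2
position: [0.5007, 0.1443, 0.0773]
ee_rot: [0.0, 1.0, 0.025, -0.0]
contact_force: [-2.9, 0.1, 8.3]
width: 0.0114
gripper_force: 33.3
```

>>> servo_tool(series="0 -0.001 0 0 0 0 1; 0 -0.002 0 0 0 0 1; 0 -0.002 0 0 0 0 1")

```text
clock: 25.5
position: [0.5007, 0.1457, 0.0773]
ee_rot: [0.0, 1.0, 0.025, -0.0]
contact_force: [-3.0, -1.0, 8.0]
width: 0.0111
gripper_force: 33.3
```

>>> servo_tool(series="0 -0.001 0 0 0 0 1; 0 -0.0015 0 0 0 0 1; 0 -0.002 0 0 0 0 1; 0 -0.002 0 0 0 0 1")

```text
clock: 25.9
position: [0.5006, 0.1467, 0.0773]
ee_rot: [0.001, 1.0, 0.025, -0.0]
contact_force: [-2.4, -3.3, 9.2]
width: 0.0114
gripper_force: 33.3
```

>>> servo_tool(series="0 -0.001 0 0 0 0 1; 0 -0.0015 0 0 0 0 1; 0 -0.0015 0 0 0 0 1; 0 -0.0015 0 0 0 0 1")

```text
clock: 26.3
position: [0.5006, 0.1467, 0.0773]
ee_rot: [0.003, 1.0, 0.025, -0.0]
contact_force: [-2.3, -8.8, 8.5]
width: 0.0112
gripper_force: 33.3
```

The y force rose to −8.8 N with no further movement. Total travel was 0.111 m, so the cover is shut. I'll release and go to the lemon.

>>> servo_tool(series="0 0.0015 0 0 0 0 1; 0 0.0015 0 0 0 0 0.6; 0 0.0015 0 0 0 0 0.6; 0 0.0015 -0.05 0 0 0 0.6; 0 0.0015 -0.1 0 0 0 0.6")

```text
clock: 26.8
position: [0.4996, 0.148, 0.1757]
ee_rot: [0.0, 1.0, 0.024, -0.002]
contact_force: [1.5, 0.0, 1.1]
width: 0.0341
gripper_force: 0.0
```

>>> servo_tool(series="0 0.02 -0.04 0 0 1 0; -0.01 0.06 -0.04 0 0 2 0; -0.02 0.1 -0.04 0 0 2.8 0; -0.03 0.145 -0.04 0 0 2.8 0; -0.04 0.19 -0.04 0 0 2.8 0")

```text
clock: 27.3
position: [0.4698, -0.0448, 0.2162]
ee_rot: [-0.0, 1.0, 0.0, 0.0]
contact_force: [1.0, -0.0, -0.7]
width: 0.0856
gripper_force: 0.0
```

>>> servo_tool(series="-0.012 0.045 0 0 0 0 0; -0.024 0.09 0 0 0 0 0; -0.036 0.135 0 0 0 0 0; -0.048 0.18 0 0 0 0 0; -0.06 0.22 0 0 0 0 0")

```text
clock: 27.8
position: [0.4096, -0.2657, 0.2161]
ee_rot: [0.0, 1.0, -0.0, 0.0]
contact_force: [0.6, -0.7, 0.2]
width: 0.0853
gripper_force: 0.0
```

>>> servo_tool(series="0 0 0 0 0 0 0; 0 0 0 0 0 0 0; 0 0 0 0 0 0 0")

```text
clock: 28.1
position: [0.4103, -0.2627, 0.216]
ee_rot: [-0.001, 1.0, 0.0, -0.0]
contact_force: [0.1, 0.2, -1.0]
width: 0.0859
gripper_force: 0.0
```

```bash
python3 - <<'E'
from h import *
s=manip.get_state(); print(s["position"],s["ee_rot"],s["width"])
T,S=eyes.get_image("top"),eyes.get_image("side")
k=blob(S,(245,325,290,360),(18,80,60),(35,255,255)); print(cen(k),cv2.boundingRect(k))
a=np.vstack([cv2.resize(T[200:320,220:500],(700,300)),cv2.resize(S[180:300,240:520],(700,300))]); cv2.imwrite("pics/s8.png",a[:,:,::-1])
E
```

```text
[ 0.41028599 -0.26266676  0.21597943] [-5.94101253e-04  9.99999798e-01  1.66314634e-04 -1.51716175e-04] 0.08586726178618365
[266.04998596 341.50744173] (250, 329, 34, 26)
```

View pics/s8.png

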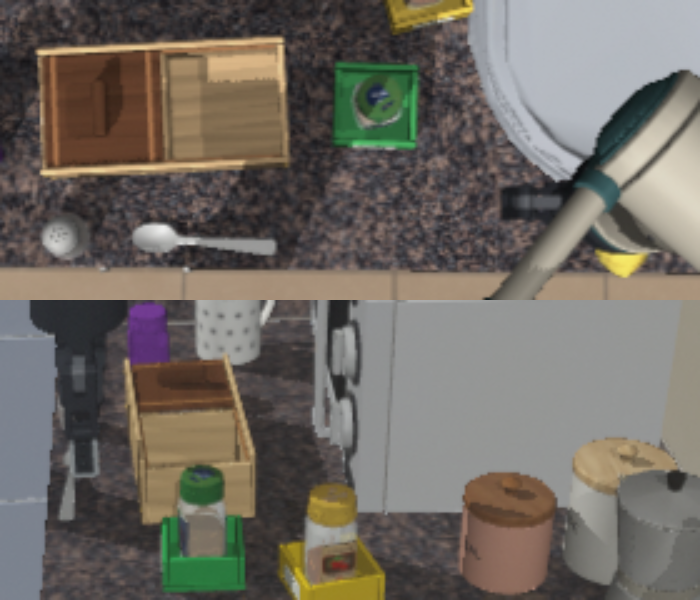

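The cover is fully shut (top view, (100,108)), both jars are seated and the salt hasn't moved. The lemon hasn't moved either, with its side-view centre at (266,341.5). I'll descend on it.

>>> servo_tool(series="-0.014 0.04 0 0 0 0 0; -0.026 0.077 0 0 0 0 0; -0.026 0.077 0.05 0 0 0 0; -0.026 0.077 0.1 0 0 0 0; -0.026 0.077 0.14 0 0 0 0")

```text
clock: 28.7
position: [0.3842, -0.3392, 0.0744]
ee_rot: [-0.0, 1.0, 0.001, -0.0]
contact_force: [-0.3, 0.1, -0.0]
width: 0.0853
gripper_force: 0.0
```

>>> servo_tool(series="0 0 0.025 0 0 0 0; 0 0 0.045 0 0 0 0; 0 0 0.06 0 0 0 0; 0 0 0.065 0 0 0 0; 0 0 0.065 0 0 0 0")

```text
clock: 29.2
position: [0.3845, -0.3397, 0.0109]
ee_rot: [-0.0, 1.0, 0.001, -0.0]
contact_force: [-0.1, -0.2, 0.4]
width: 0.0854
gripper_force: 0.0
```

>>> servo_tool(series="0 0 0 0 0 0 0.7; 0 0 0 0 0 0 0.7; 0 0 0 0 0 0 0.7; 0 0 0 0 0 0 0.7; 0 0 0 0 0 0 0.7", squeeze=30)

```text
clock: 29.7
position: [0.3848, -0.3411, 0.0127]
ee_rot: [0.001, 1.0, -0.0, 0.001]
contact_force: [-0.2, 1.1, 5.1]
width: 0.0499
gripper_force: 30.3
```

>>> servo_tool(series="0 0 0 0 0 0 0.7; 0 0 -0.03 0 0 0 0.7; 0 0 -0.07 0 0 0 0.7; 0 0 -0.12 0 0 0 0.7; 0 0 -0.16 0 0 0 0.7")

```text
clock: 30.2
position: [0.3844, -0.3411, 0.1744]
ee_rot: [0.001, 1.0, -0.0, 0.001]
contact_force: [0.8, -1.1, -1.2]
width: 0.0504
gripper_force: 31.8
```

>>> servo_tool(series="0 0 -0.03 0 0 0 0.7; 0 0 -0.03 0 0 0 0.7; 0 0 -0.03 0 0 0 0.7")

```text
clock: 30.5
position: [0.3842, -0.3407, 0.2021]
ee_rot: [0.001, 1.0, -0.0, 0.001]
contact_force: [0.1, 0.3, -0.4]
width: 0.0502
gripper_force: 31.8
```

>>> servo_tool(series="0.014 -0.044 0 0 0 0 0.7; 0.028 -0.089 0 0 0 0 0.7; 0.042 -0.133 0 0 0 0 0.7; 0.056 -0.178 0 0 0 0 0.7; 0.07 -0.222 0 0 0 0 0.7")

```text
clock: 31.0
position: [0.4531, -0.1165, 0.1994]
ee_rot: [-0.001, 1.0, -0.0, -0.002]
contact_force: [1.3, 0.3, -1.0]
width: 0.0502
gripper_force: 31.8
```

>>> servo_tool(series="0.014 -0.044 0 0 0 -1 0.7; 0.028 -0.089 0 0 0 -2 0.7; 0.041 -0.122 0 0 0 -2.8 0.7; 0.052 -0.1535 0 0 0 -2.8 0.7; 0.052 -0.1535 0 0 0 -2.8 0.7")

```text
clock: 31.5
position: [0.5061, 0.0384, 0.1992]
ee_rot: [-0.001, 1.0, 0.027, -0.002]
contact_force: [1.2, -0.6, -1.5]
width: 0.0501
gripper_force: 31.8
```

>>> servo_tool(series="0 0 0 0 0 0 0.7; 0 0 0 0 0 0 0.7; 0 0 0.05 0 0 0 0.7; 0 0 0.07 0 0 0 0.7; 0 0 0.07 0 0 0 0.7")

```text
clock: 32.0
position: [0.5029, 0.0336, 0.1281]
ee_rot: [-0.0, 1.0, 0.023, -0.004]
contact_force: [0.6, -0.3, -0.2]
width: 0.0501
gripper_force: 31.9
```

```bash
python3 - <<'E'
from h import *
s=manip.get_state(); print(s["position"],s["ee_rot"],s["width"])
S=eyes.get_image("side"); a=cv2.resize(S[140:290,240:390],(600,600)); cv2.imwrite("pics/s9.png",a[:,:,::-1])
E
```

```text
[0.50287651 0.03361311 0.12810113] [-1.56188921e-04  9.99718687e-01  2.33575645e-02 -4.11658376e-03] 0.05005591331243726
```

View pics/s9.png

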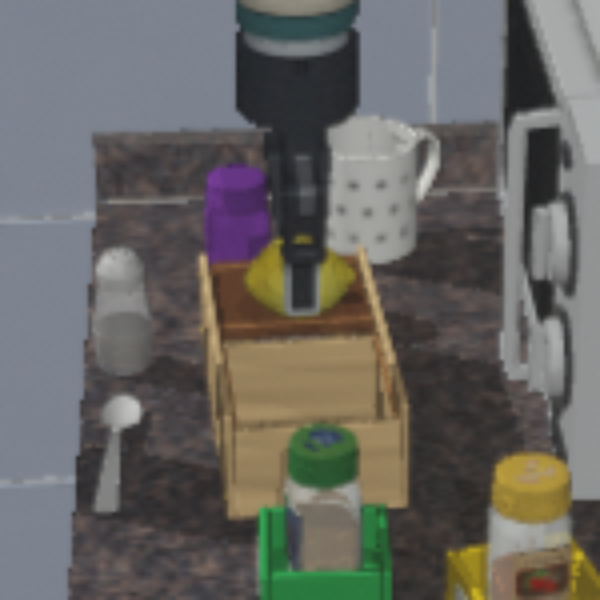

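The lemon is held over the open bay (crop (300,280)) and clears the cover. I'll lower it and release.

>>> servo_tool(series="0.001 0 0.03 0 0 0 0.7; 0.001 0 0.06 0 0 0 0.7; 0.001 0 0.085 0 0 0 0.7; 0.001 0 0.1 0 0 0 0.7; 0.001 0 0.105 0 0 0 0.7")

```text
clock: 32.55
position: [0.5077, 0.0341, 0.0263]
ee_rot: [0.0, 1.0, 0.024, 0.0]
contact_force: [-0.7, 0.2, -0.6]
width: 0.0501
gripper_force: 31.9
```

>>> servo_tool(series="0 0 0.002 0 0 0 0.7; 0 0 0.002 0 0 0 0.7; 0 0 0.002 0 0 0 0.28; 0 0 0.002 0 0 0 0.28; 0 0 0.002 0 0 0 0.28")

```text
clock: 33.05
position: [0.5078, 0.0348, 0.025]
ee_rot: [0.0, 1.0, 0.024, 0.001]
contact_force: [-0.2, -0.8, 0.1]
width: 0.0613
gripper_force: 0.0
```

>>> servo_tool(series="0 0 0 0 0 0 0.28; 0 0 -0.03 0 0 0 0.28; 0 0 -0.07 0 0 0 0.28; 0 0 -0.12 0 0 0 0.28; 0 0 -0.17 0 0 0 0.28")

```text
clock: 33.55
position: [0.5066, 0.0349, 0.1958]
ee_rot: [0.0, 1.0, 0.024, -0.0]
contact_force: [0.5, -0.5, -0.3]
width: 0.0618
gripper_force: 0.0
```

>>> servo_tool(series="-0.03 0.04 0 0 0 0 0.28; -0.06 0.08 0 0 0 0 0.28; -0.08 0.12 0 0 0 0 0.28; -0.1 0.16 0 0 0 0 0.28; -0.12 0.2 0 0 0 0 0.28")

```text
clock: 34.05
position: [0.3961, -0.172, 0.1946]
ee_rot: [0.0, 1.0, 0.025, 0.0]
contact_force: [0.7, 0.1, 0.6]
width: 0.0615
gripper_force: 0.0
```

>>> servo_tool(series="0 0.045 0 0 0 0 0.28; 0 0.09 0 0 0 0 0.28; 0 0.13 0 0 0 0 0.28; 0 0.13 0 0 0 0 0.28; 0 0.13 0 0 0 0 0.28")

```text
clock: 34.55
position: [0.4031, -0.301, 0.1939]
ee_rot: [-0.001, 1.0, 0.023, -0.0]
contact_force: [-0.9, 0.2, 0.5]
width: 0.0615
gripper_force: 0.0
```

```bash
python3 - <<'E'
from h import *
s=manip.get_state(); print(s["position"],s["clock"],s["contact_force"])
T,S=eyes.get_image("top"),eyes.get_image("side")
a=np.hstack([cv2.resize(T[170:310,220:420],(400,280)),cv2.resize(S[180:320,240:440],(400,280))]); a=cv2.resize(a,(800,280)); cv2.imwrite("pics/s10.png",a[:,:,::-1])
k=blob(T,(225,205,345,280),(22,150,90),(32,255,255)); p=onz("top",cen(k),.03)
d=p[:2]-[.5035,.0905]; y=np.array([-.0488,.9988]); print("lemon in box",d@[.9988,.0488],d@y)
for n,roi,c,z in(("G",(340,205,400,260),((40,40,0),(90,255,110)),.105),): pass
print("salt",onz("top",(246,295),.09))
E
```

```text
[ 0.40307707 -0.30096688  0.19387892] 34.55 [-0.8708778   0.21789304  0.50741859]
lemon in box 0.02164422030702237 -0.050770555135131235
salt [0.38142126 0.17363538 0.09      ]
```

View pics/s10.png

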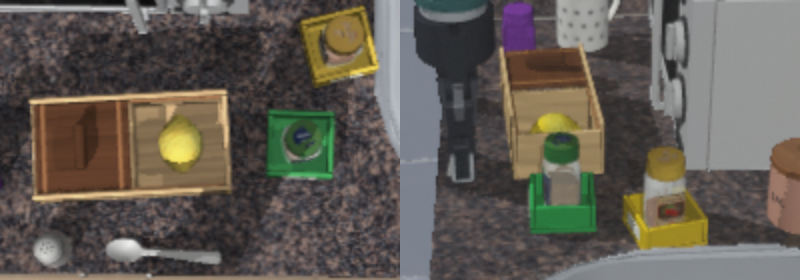

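The final views show the lemon in the open bay (left (181,143)) and the cover shut over the garlic. Both jars are upright in their wells, the salt stands in place at (52,248), and the gripper is clear. I'll hand in.

```bash
python3 -c "
from rig import manip
print(manip.sign_off())"
```

```text
the job is handed in; nothing more can be done
None
```

The job is handed in at about 35 s of the 144 s allowed; no verdict came back, but the last pictures show both jars upright in their holders, the cover shut over the garlic's bay, the lemon in the open bay, and the salt shaker where it stood.

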